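# Row up the cut-outs and shelve the tray

### The arm

A 7-joint arm with a two-finger parallel gripper is mounted at the origin on the work surface. World frame = base frame: x ahead of the robot, y to its left, z up, the work surface at z = 0. Lengths are in m, angles in rad, forces in N, time in s.
With the tool pointing down it reaches from about 0.35 to 0.9 m from the base axis. Payload 7.2 kg.
Tool frame: the origin (TCP) lies midway between the tips of the shut fingers; the grasp point (between the pads) lies 19 mm behind it (grip_depth is the z of the grasp point in the tool frame, in m); z points along the fingers, y is the line along which they close (so a half turn about z gives the same grasp; the last joint's range is limited). The gripper opens to 85 mm and grips with 20 to 120 N. Pads are 22 mm wide; open, the fingers measure 114 mm over their backs; the gripper's body (76 mm by 85 mm) begins 54 mm behind the grasp point. The pads swing forward as they close: fully open they stand 13 mm farther back than shut.
Start: joints at [1.176, 0.411, -0.013, 1.596, 0.006, 1.134, -0.082], TCP at [0.201, -0.592, 0.198] pointing down, gripper open.
Joint ranges: [-2.95, 2.95], [-0.29, 1.99], [-1.47, 1.44], [0.14, 2.54], [-1.03, 4.17], [0.13, 1.85], [-2.86, 2.86]. Speed limits (rad/s): [2.39, 2.39, 3.01, 3.01, 3.14, 3.14, 3.14].

### API

Orientations are given as a 3x3 rotation matrix whose columns are the frame's x, y, z axes.
In Python, from rig import * gives the robot as it stands.
- The arm moves only by the shell command python3 -m inch 'ROWS' [OPENING]. ROWS is text: rows parted by semicolons, each of 6 numbers parted by spaces: the shift along the tool's x, y, z in mm, then the turn, a rotation vector about the tool's x, y, z in degrees. In form: tx ty tz wx wy wz; .... A call has 1 to 5 rows; each row is the pose to reach, as a shift and turn from the pose commanded when the call began, along the tool's axes at that moment; what a row does not reach only later rows make up. A row lasts 1/12 s, in which the tool goes at most 41.7 mm and 7.16 degrees, less where a joint would pass 70% of its speed; a pose out of reach is approached as far as the arm can. A call with a gripper value outside its range is refused whole. OPENING is the closure, from -1 (fully open) to 1 (shut), set as the call begins (- or left out, the last holds). The fingers move at their own pace and stop on an object; the grip force is fixed at half the most. Time passes only in rows, so rows that repeat a pose let the fingers close. It gives the time, the measured TCP pose, the force, the opening and the grip force at its end, in the units of the state.
- state(): the state, without advancing time (a new reading comes with each control period).
- read_camera(name): name is "scene" or "side" or "wrist"; returns the picture (420x560x3 uint8, red, green, blue); there is no depth.
- camera_params(name): a dict with "K" (3x3 intrinsics, pixels), "R" (3x3) and "t" (3): a world point X has camera coordinates R X + t; the wrist camera has in their place "tool_from_camera" (4x4, takes a point from camera to tool coordinates, whose origin is the TCP and whose axes are the flange's). Camera axes: x right, y down, z forward; pixel columns grow to the right and rows downward; lengths in m; the calibration is good to about 2 mm. A picture is of the moment at which its call begins: read the wrist's pose just before it. camera_params takes no time and is no camera call.
- sign_off(): hands the job in; it is judged then, once.
The state is a dict: "t": time; "q": joint angles; "qvel": joint speeds; "joint_torque": joint torques, N m; "tcp_pos": TCP position; "eef_rot": TCP orientation; "contact_force": force on the tool from outside, world axes, zero at the start; "torque": the same for the moment, N m; "opening": opening from 0.0 (shut) to 1.0 (fully open); "grip_force": force on a finger pad.
Only numpy, scipy, OpenCV 4.12 (cv2) and the standard library are available. Lean on these libraries where they do the work, as an engineer would, in place of code of your own. Each camera call takes 0.05 s, during which the arm holds its last target. There are 200 camera calls.

### The job

Three plywood cut-outs lie scattered in the white fence tray: take the tray by its orange bar handle and raise that side until all three slide down into one straight row flat against the blue fence, then lower it gently until it lies flat on the table again and let go. Then take the tray again at its fence end (the orange tab) and move it bar first under the low drying shelf until it is fully home, the bar square against the back stop and the row still against the fence. Never touch the cut-outs themselves, and leave the glue jar, the model and the mallet where they are.

Things in the scene. Friction and masses are not known exactly. Their poses are not given: they have to be found in the camera images.
- tray: White shallow loose tray, 140 (x) x 262 (y) mm, 0.45 to 0.7 kg. Origin: centre of its underside, on the table; +x from fence to bar handle, y along the fence. Floor 6 mm thick. Blue fence on the -x side: 12 mm thick, inner face at x = -58, top at z = 40 mm. Other walls 8 mm thick, top at z = 34 mm, far wall's outer face at x = +70. Slides on the table with 3 to 6 N.
- tray_edge (a point): Middle of the bottom outer edge under the fence (tray frame x = -70, y = 0, z = 0 mm): the edge on which the tray pivots when the bar is raised. The tray floor is slippery: the cut-outs start to slide somewhere between 11 and 17 degrees of tilt; 25 to 30 degrees is plenty.
- tray_bar (a point): Middle of the tray's orange round bar handle: 12 mm diameter, parallel to the tray's y, at x = +112, z = 30 mm in the tray frame. 110 mm of it is free between its two arms; 36 mm of free space between the bar and the tray's far wall.
- tray_tab (a point): Grip point in the upright orange tab on the middle of the fence: tab 30 mm wide (along tray y), 12 mm thick (x), from z = 38 to 82 mm; this point is at x = -64, y = 0, z = 64 mm in the tray frame. Pinch its 30 mm width from above.
- castle: Loose plywood cut-out shaped like a battlement (three merlons on the +x side), 60 (y) x 35 (x) x 15 (z) mm, 30 g. Origin: centre of its underside; straight base edge at x = -17.5 mm, facing the fence. Against the fence its origin is at x = -40.5 mm in the tray frame.
- gable: Loose plywood cut-out shaped like a stepped gable, same sizes, origin and base edge as castle.
- bridge: Loose plywood cut-out shaped like a bridge with two feet on the -x side, same sizes, origin and base edge (the feet) as castle.
- rack: Fixed low drying shelf, pale wood, clear roof with a wooden front lip. Origin: on the table under the middle of the back stop's front face; -x points out of its open mouth. Stop: x = 0 to 18, 45 mm high. Side walls x = -95 to 0, inner faces at y = -143 and +143 mm (tray: 12 mm to spare each side). Roof x = -85 to +18, underside z = 78, top 90 mm, a 20 mm high pot on it.
- rack_home (a point): Where the tray's origin lies when it is fully home (shelf frame x = -118, y = 0, z = 0 mm), the tray's axes parallel to the shelf's. Its bar then touches the back stop; the bar and the far 37 mm of the tray are under the roof, the fence and tab in the open.
- jar: Bystander: white jar with red lid, 76 mm diameter, 95 mm high, standing; origin: centre of its underside.
- model: Bystander: finished plywood tower model, 90 x 90 mm, 145 mm high, standing; origin: centre of its underside.
- mallet: Bystander: wooden mallet lying on the table, 260 mm long, 90 mm wide at the head, 26 mm high; origin under its middle.
Things that resemble listed ones, but are neither listed nor needed, are in the scene too. Leave any green or yellow look-alike of the gable alone.

How it is judged:
By the outcome, as a careful person would: the job done as asked, in the order asked, and still so for the second after the job is handed in, with the robot touching nothing.
It also fails if it takes over 67 s, if anything falls off the work surface, if the arm or the gripper's body presses on something with over 40 N, if the wrist force passes 120 N, or if a joint passes its speed limit or range.

## Working session

There is one attempt and no reset: what is moved stays moved. The work goes in short steps, Python scripts to look and compute and a shell command to move; the robot and the scene stay as the last step left them, time stands still between calls to the robot, and variables do not carry over. Pictures are saved under pics/ and viewed, at most 10 in all, crops included, and the job is handed in when it is done.

```bash
ls; mkdir -p pics
python3 - <<'E'
from rig import *
import cv2
s=state();print(s)
for n in ("scene","side"):
    im=read_camera(n);cv2.imwrite(f"pics/{n}0.png",im[:,:,::-1]);print(n,camera_params(n))
print(camera_params("wrist"))
E
```

```text
pics
{'t': 0.0, 'q': array([ 1.17581281,  0.41193698, -0.01269828,  1.59707756,  0.00562044,
        1.13430819, -0.08218588]), 'qvel': array([-0.00074155,  0.00087632, -0.00234147,  0.00063185, -0.00048906,
        0.00080505,  0.00021395]), 'joint_torque': array([-1.61878697e-04, -6.00630283e+01,  6.82146996e-01, -2.99423057e+01,
        1.38425472e-02,  1.05801551e-02, -2.19518961e-05]), 'tcp_pos': array([ 0.20038045, -0.59140189,  0.19761639]), 'eef_rot': array([[ 9.47068446e-01,  3.21030992e-01, -6.78785554e-04],
       [ 3.21031677e-01, -9.47067184e-01,  1.55254839e-03],
       [-1.44439372e-04, -1.68828126e-03, -9.99998564e-01]]), 'contact_force': array([ 0.35995821, -1.16318772,  0.16309193]), 'torque': array([-0.01901071,  0.01518324,  0.05142064]), 'grip_force': 0.0, 'opening': 1.000182694791692}
scene {'K': array([[479.87852346,   0.        , 285.24760619],
       [  0.        , 479.87852346, 216.21107004],
       [  0.        ,   0.        ,   1.        ]]), 'R': array([[ 8.57507190e-01,  5.14471302e-01,  8.36192724e-04],
       [ 4.33856800e-01, -7.22265638e-01, -5.38609
[... 317 characters left out ...]
-0.36035068, -0.01655463],
       [-0.27875576, -0.69083627, -0.66711354],
       [ 0.22895828,  0.62681149, -0.74477209]]), 't': array([-0.50147077,  0.2081297 ,  0.96208146])}
{'K': array([[339.78079421,   0.        , 278.9206929 ],
       [  0.        , 339.78079421, 208.98965247],
       [  0.        ,   0.        ,   1.        ]]), 'tool_from_camera': array([[-1.57270043e-05, -9.56079149e-01, -2.93108617e-01,
         7.46404730e-02],
       [ 9.99999835e-01, -1.83367131e-04,  5.44461948e-04,
        -3.69603983e-05],
       [-5.74295202e-04, -2.93108560e-01,  9.56078994e-01,
        -1.75034953e-01],
       [ 0.00000000e+00,  0.00000000e+00,  0.00000000e+00,
         1.00000000e+00]])}
```

View pics/scene0.png

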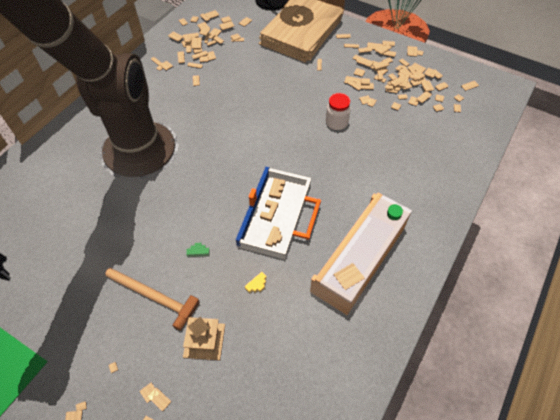

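View pics/side0.png

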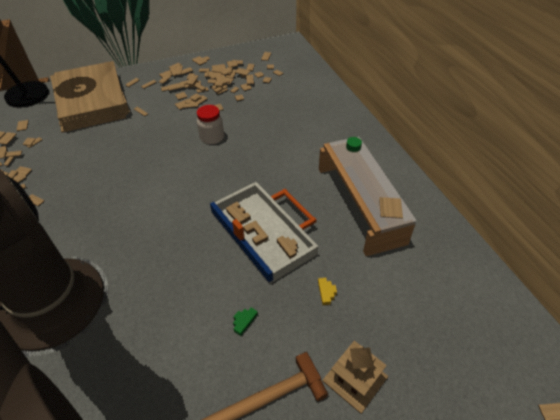

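The pictures show: in the scene view the tray at (275,212), its orange bar at (310,217) and tab at (253,197), and the rack at (362,250); in the side view the tray is at (265,235), bar (296,208), tab (238,228) and rack (366,195). There is one white tray and one shelf. The gable look-alikes are green (198,250) and yellow (256,283), both outside the tray.

```bash
cat > h.py <<'E'
from rig import *
import numpy as np, cv2
def ray(n,px):
    c=camera_params(n)
    if n=="wrist":
        s=state(); T=np.eye(4);T[:3,:3]=s["eef_rot"];T[:3,3]=s["tcp_pos"];M=T@c["tool_from_camera"]
        o=M[:3,3];R=M[:3,:3]
    else: R=c["R"].T;o=-R@c["t"]
    return o,R@np.linalg.solve(c["K"],[px[0],px[1],1.])
def plane(n,px,z):
    o,d=ray(n,px);return o+d*(z-o[2])/d[2]
def tri(a,b):
    (o,d),(p,e)=ray("scene",a),ray("side",b)
    s,t=np.linalg.lstsq(np.c_[d,-e],p-o,rcond=None)[0]
    return (o+s*d+p+t*e)/2,np.linalg.norm(o+s*d-p-t*e)
def comps(im,name,mn=15):
    h=cv2.cvtColor(im,cv2.COLOR_RGB2HSV)
    lo,hi={"orange":((5,190,120),(14,255,255)),"blue":((105,120,50),(125,255,255)),"white":((0,0,150),(179,40,255)),"red":((0,200,100),(3,255,255))}[name]
    m=cv2.inRange(h,lo,hi);k,l,st,c=cv2.connectedComponentsWithStats(m)
    return [(st[i][4],c[i],l==i) for i in range(1,k) if st[i][4]>=mn]
E
python3 - <<'E'
from h import *
np.set_printoptions(precision=3,suppress=True)
ims={n:cv2.imread(f"pics/{n}0.png")[:,:,::-1].copy() for n in("scene","side")}
for n,im in ims.items():
    for c in("orange","blue"):
        for a,p,m in comps(im,c):
            r=cv2.minAreaRect(np.argwhere(m)[:,::-1].astype(np.float32))
            print(n,c,a,p,cv2.boxPoints(r).round(1).tolist())
a=cv2.resize(ims["scene"][160:320,230:420],None,fx=4,fy=3.75,interpolation=3)
b=cv2.resize(ims["side"][130:290,200:420],None,fx=3.6,fy=3.6,interpolation=3)
cv2.imwrite("pics/c1.png",a[:,:,::-1]);cv2.imwrite("pics/c2.png",b[:,:,::-1]);print(a.shape,b.shape)
E
```

```text
scene orange 37 [252.162 194.027] [[250.0, 189.0], [254.0, 189.0], [254.0, 198.0], [250.0, 198.0]]
scene orange 219 [309.548 218.507] [[293.0, 234.0], [305.79998779296875, 195.60000610351562], [320.79998779296875, 200.60000610351562], [308.0, 239.0]]
scene blue 152 [261.941 181.757] [[253.1999969482422, 196.10000610351562], [265.1000061035156, 166.1999969482422], [270.29998779296875, 168.3000030517578], [258.29998779296875, 198.10000610351562]]
scene blue 221 [245.421 222.475] [[234.1999969482422, 242.5], [252.0, 198.0], [257.5, 200.1999969482422], [239.6999969482422, 244.6999969482422]]
side orange 189 [296.852 206.873] [[272.0, 196.0], [282.70001220703125, 185.60000610351562], [314.5, 218.5], [303.79998779296875, 228.89999389648438]]
side orange 42 [237.143 223.571] [[232.5, 221.5], [235.5, 218.5], [242.5, 225.5], [239.5, 228.5]]
side blue 135 [221.37  215.244] [[209.5, 204.1999969482422], [213.10000610351562, 201.3000030517578], [235.0, 227.5], [231.39999389648438, 230.5]]
side blue 186 [256.177 257.124] [[240.3000030517578, 241.60000610351562], [243.6999969482422, 238.8000030517578], [271.70001220703125, 272.3999938964844], [268.29998779296875, 275.20001220703125]]
(600, 760, 3) (576, 792, 3)
```

View pics/c1.png

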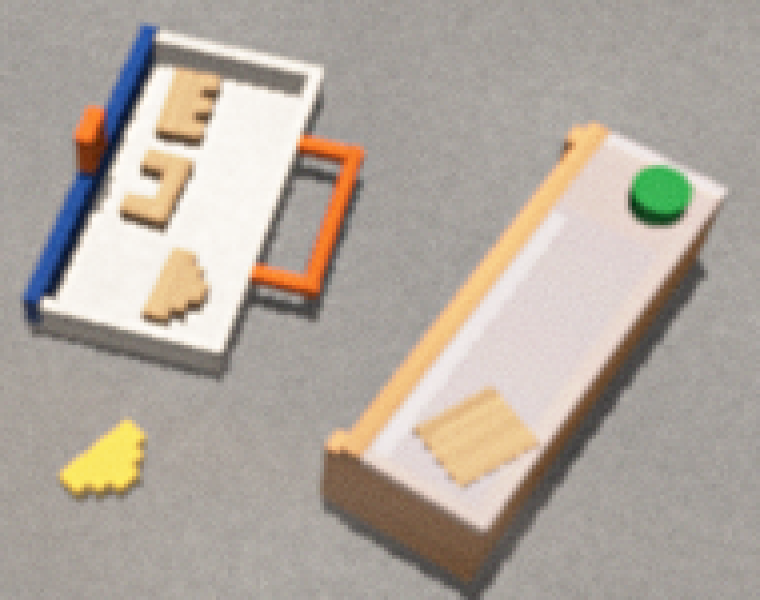

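View pics/c2.png

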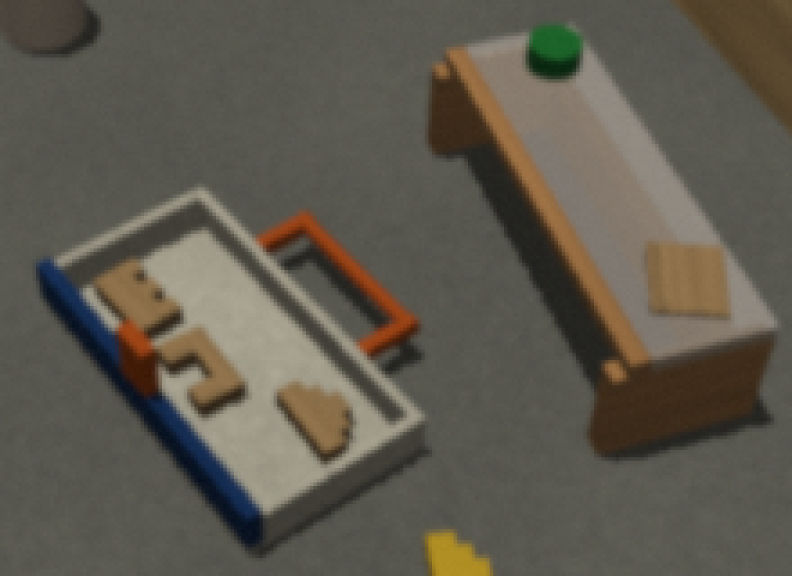

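The crops show the three plain-wood cut-outs inside the tray (castle, bridge, gable), so the green and yellow gables outside stay where they are. The bar and tab are clear, and the rack's mouth faces the bar.

Run:
```python
from h import *
np.set_printoptions(precision=4,suppress=True)
P={"barL":((352,153),(305,220)),"barR":((313,285),(408,327)),"fenL":((150,32),(45,268)),"fenR":((35,310),(255,535)),
"farL":((320,68),(202,193)),"farR":((220,350),(420,415)),"rbL":((728,188),(578,28)),"rbR":((487,528),(775,325)),
"rfL":((600,130),(455,52)),"rfR":((360,460),(640,362)),"wR":((325,500),(600,452)),"tab":((93,112),(135,335))}
Q={}
for k,(a,b) in P.items():
    A=(a[0]/4+230-.4,a[1]/3.75+160-.4);B=(b[0]/3.6+200-.4,b[1]/3.6+130-.4)
    Q[k],g=tri(A,B);print(k,Q[k],round(g,4))
d=lambda a,b:Q[a]-Q[b]
for a,b in(("barL","barR"),("fenL","fenR"),("farL","farR"),("rbL","rbR"),("rfL","rfR"),("fenL","farL"),("rbR","rfR")):
    v=d(a,b);print(a,b,np.linalg.norm(v[:2]).round(4),np.degrees(np.arctan2(-v[0],v[1])).round(2))
# joints of tool
print(state()["t"])
```

```text
barL [0.5904 0.0933 0.0337] 0.0019
barR [ 0.6216 -0.0178  0.0239] 0.0039
fenL [0.4039 0.1201 0.0311] 0.0009
fenR [ 0.4672 -0.1303  0.0159] 0.0047
farL [0.5311 0.1522 0.0306] 0.0049
farR [ 0.5957 -0.0974  0.0314] 0.0012
rbL [0.837  0.1581 0.0884] 0.008
rbR [ 0.8139 -0.1508  0.0848] 0.0004
rfL [0.7406 0.1662 0.0856] 0.0011
rfR [ 0.7241 -0.143   0.0776] 0.0037
wR [ 0.7056 -0.1468 -0.0034] 0.0025
tab [ 0.4349 -0.0009  0.0826] 0.0079
barL barR 0.1154 15.69
fenL fenR 0.2583 14.2
farL farR 0.2579 14.51
rbL rbR 0.3097 -4.29
rfL rfR 0.3097 -3.06
fenL farL 0.1312 104.17
rbR rfR 0.0901 -94.92
0.1
```

Tray: origin about (0.498, 0.011), yaw 14.5°, bar at (0.606, 0.038). Rack: origin about (0.807, 0.005), yaw about −4°. The measured sizes match the given ones (bar 115, tray 258 and rack 310 mm). Next I move above the bar.

```bash
cat >> h.py <<'E'
from scipy.spatial.transform import Rotation as Ro
def down(az,tilt=0):
    "tool z down, tool y at azimuth az (deg); tilt tips outward along y"
    a=np.radians(az);y=np.array([np.cos(a),np.sin(a),0]);z=np.array([0,0,-1.]);x=np.cross(y,z)
    return np.c_[x,y,z]@Ro.from_rotvec([-np.radians(tilt),0,0]).as_matrix()
def rel(p,R):
    s=state();E=s["eef_rot"];d=E.T@(np.array(p)-s["tcp_pos"])*1000
    print("rel",d.round(1),np.degrees(Ro.from_matrix(E.T@R).as_rotvec()).round(1))
E
for i in 1 2 3 4; do python3 -m inch '147 -116 0 0 0 0;147 -116 0 0 0 0;147 -116 0 0 0 0;147 -116 0 0 0 0;147 -116 0 0 0 0' 0.15 | tail -3; done
for i in 1 2 3; do python3 -m inch '0 0 0 0 0 -28.5;0 0 0 0 0 -28.5;0 0 0 0 0 -28.5;0 0 0 0 0 -28.5'|tail -3; done
python3 - <<'E'
from h import *
s=state();print(s["q"],s["tcp_pos"],s["opening"],s["t"])
rel([.606,.0378,.1],down(14.5))
im=read_camera("wrist");cv2.imwrite("pics/w1.png",im[:,:,::-1])
for c in("orange","blue"):
    for a,p,m in comps(im,c,60):
        r=cv2.minAreaRect(np.argwhere(m)[:,::-1].astype(np.float32));print(c,a,p,cv2.boxPoints(r).round(1).tolist())
E
```

```text
contact_force: [-0.0, -1.0, 0.7]
opening: 0.425
grip_force: 0.0
contact_force: [1.0, 0.6, 1.0]
opening: 0.426
grip_force: 0.0
contact_force: [0.0, 0.4, 0.1]
opening: 0.425
grip_force: 0.0
contact_force: [-0.2, 0.4, 0.2]
opening: 0.425
grip_force: 0.0
contact_force: [-0.5, -0.9, -0.6]
opening: 0.428
grip_force: 0.0
contact_force: [-0.8, 0.3, -0.2]
opening: 0.427
grip_force: 0.0
contact_force: [-0.2, 0.3, -0.3]
opening: 0.419
grip_force: 0.0
[ 0.35454446  0.47560452 -0.69336412  1.60145769  0.32153925  1.18267718
 -0.15304735] [0.60824272 0.0360969  0.1980125 ] 0.4194236131574657 2.7667
rel [ 2.2 -1.7 98. ] [-0.1 -0.   0.1]
orange 1250 [273.868  153.8032] [[236.0, 115.0], [283.0, 115.0], [283.0, 211.0], [236.0, 211.0]]
orange 440 [ 79.37272727 191.30681818] [[69.5999984741211, 176.0], [83.0, 173.60000610351562], [88.9000015258789, 206.8000030517578], [75.5999984741211, 209.1999969482422]]
blue 2284 [93.25       97.69527145] [[73.9000015258789, 40.20000076293945], [102.19999694824219, 35.599998474121094], [123.0999984741211, 165.60000610351562], [94.80000305175781, 170.10000610351562]]
blue 1219 [113.92698934 248.11484824] [[99.69999694824219, 199.6999969482422], [117.0999984741211, 197.10000610351562], [132.0, 294.79998779296875], [114.5999984741211, 297.3999938964844]]
```

View pics/w1.png

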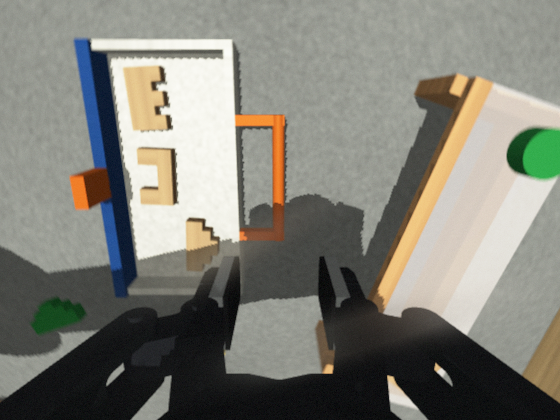

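The wrist view shows the bar vertical at column 279, from row 120 to 236. The bar lies along the tool's x as wanted, and the tray is to its left. The rack lip ends at (475,85) and (380,300).

Run:
```python
from h import *
np.set_printoptions(precision=4,suppress=True)
a,b=plane("wrist",(279.5,120),.032),plane("wrist",(278.5,236),.032)
m=(a+b)/2;v=a-b;print(a,b,m,np.linalg.norm(v),np.degrees(np.arctan2(-v[0],v[1])))
yaw=np.degrees(np.arctan2(-v[0],v[1]))
t=plane("wrist",(234,40),.034),plane("wrist",(240,240),.034);w=t[0]-t[1];print("far wall",t,np.degrees(np.arctan2(-w[0],w[1])))
rel([m[0],m[1],.030-.019+.003],down(yaw))
# rack lip front/top edge
for p in((490,80),(470,78),(368,300)):print(plane("wrist",p,.09))
```

```text
[0.5929 0.0945 0.032 ] [ 0.6233 -0.0225  0.032 ] [0.6081 0.036  0.032 ] 0.12087966081628426 14.569870398687664
far wall (array([0.5348, 0.1516, 0.034 ]), array([ 0.5843, -0.0369,  0.034 ])) 14.71797675095364
rel [  0.   -0.  183.9] [-0.1 -0.   0.5]
[0.7428 0.1686 0.09  ]
[0.7272 0.1659 0.09  ]
[ 0.7163 -0.0411  0.09  ]
```

```bash
python3 -m inch '0 0 150 0 0 0.5;0 0 150 0 0 0.5;0 0 150 0 0 0.5;0 0 150 0 0 0.5'|tail -4;python3 -m inch '0 0 15 0 0 0;0 0 25 0 0 0;0 0 34 0 0 0;0 0 34 0 0 0'; python3 -m inch '0 0 0 0 0 0;0 0 0 0 0 0;0 0 0 0 0 0;0 0 0 0 0 0' 1
python3 -m inch '0 0 0 0 0 0;0 0 0 0 0 0;0 0 0 0 0 0' 1
```

```text
eef_rot: [[-0.234, 0.972, -0.005], [0.972, 0.234, -0.001], [0.001, -0.005, -1.0]]
contact_force: [-0.4, -0.1, -0.2]
opening: 0.428
grip_force: 0.0
t: 3.48
tcp_pos: [0.6079, 0.0362, 0.0131]
eef_rot: [[-0.236, 0.972, -0.002], [0.972, 0.236, -0.0], [0.0, -0.002, -1.0]]
contact_force: [-0.0, 0.5, 0.4]
opening: 0.423
grip_force: 0.0
t: 3.82
tcp_pos: [0.6092, 0.0362, 0.0156]
eef_rot: [[-0.237, 0.972, 0.002], [0.972, 0.237, -0.0], [-0.001, 0.002, -1.0]]
contact_force: [0.1, 0.2, 0.8]
opening: 0.002
grip_force: 0.0
t: 4.07
tcp_pos: [0.6086, 0.0362, 0.0147]
eef_rot: [[-0.237, 0.971, 0.0], [0.971, 0.237, -0.0], [-0.0, 0.0, -1.0]]
contact_force: [0.1, 0.4, 0.6]
opening: 0.003
grip_force: 0.0
```

Run:
```python
from h import *
a=read_camera("scene")[150:300,220:400];b=read_camera("side")[150:300,200:360];w=read_camera("wrist")
a=cv2.resize(a,(380,300),interpolation=3);b=cv2.resize(b,(380,300),interpolation=3)
cv2.imwrite("pics/m1.png",np.vstack([np.hstack([a,b]),np.hstack([cv2.resize(w,(380,285)),np.zeros((285,380,3),np.uint8)])])[:,:,::-1])
```

```text
(no output)
```

View pics/m1.png

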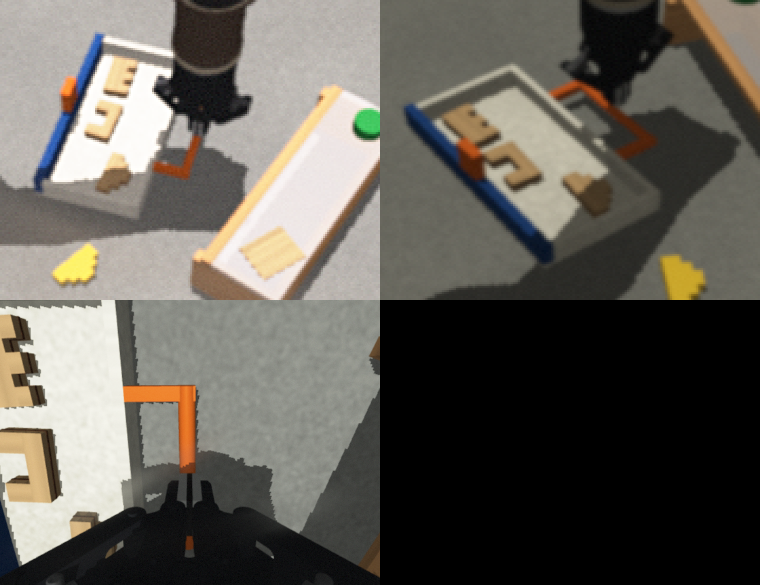

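Run:
```python
from h import *
w=read_camera("wrist")[200:420,180:400];b=read_camera("side")[155:235,255:335]
cv2.imwrite("pics/m2.png",np.hstack([cv2.resize(w,(400,400),interpolation=3),cv2.resize(b,(400,400),interpolation=3)])[:,:,::-1])
s=state();print(s["q"],s["tcp_pos"],s["opening"],s["t"],s["grip_force"])
```

```text
[ 0.28011387  0.67201405 -0.59286076  1.76414396  0.47959292  0.85394546
 -0.29479559] [0.60851693 0.03626389 0.01444673] -0.0007816370077741048 4.3167 0.0
```

View pics/m2.png

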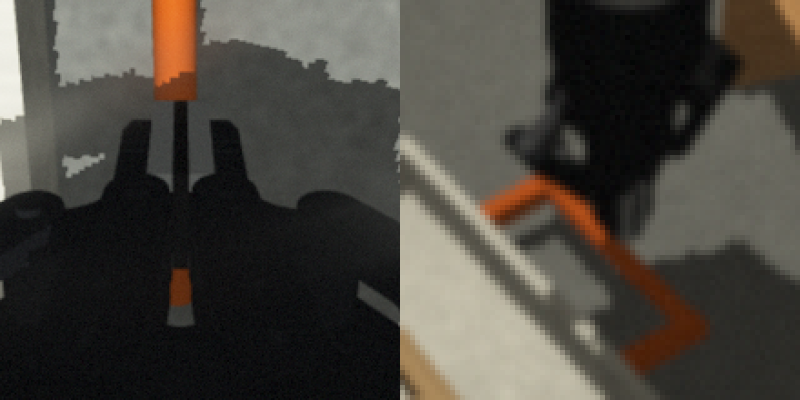

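Run:
```python
from h import *
s=state();R,p=s["eef_rot"],s["tcp_pos"]
def pr(X):
    c=camera_params("side");u=c["K"]@(c["R"]@X+c["t"]);u=u[:2]/u[2];return (400+(u[0]-255)*5,(u[1]-155)*5)
def pw(X):
    c=camera_params("wrist");M=np.linalg.inv(c["tool_from_camera"]);u=c["K"]@(M[:3,:3]@X+M[:3,3]);u=u[:2]/u[2];return ((u[0]-180)/.55,(u[1]-200)/.55)
for t in([0,0,0],[0,0,-.019],[.011,0,0],[.011,.01,0],[.011,0,-.02],[.011,.0,-.04],[-.011,0,0],[-.011,0,-.02]):
    t=np.array(t);print(t,np.round(pr(p+R@t)),np.round(pw(t)))
for x in(.055,.02,0,-.02,-.055):
    t=np.array([x,-.001,p[2]-.03]);print("bar",x,np.round(pr(p+R@t)),np.round(pw(t)))
```

```text
[0 0 0] [620. 268.] [180.  82.]
[ 0.     0.    -0.019] [621. 243.] [181. 109.]
[0.011 0.    0.   ] [607. 255.] [180.  48.]
[0.011 0.01  0.   ] [623. 247.] [214.  48.]
[ 0.011  0.    -0.02 ] [608. 229.] [181.  74.]
[ 0.011  0.    -0.04 ] [608. 202.] [181. 106.]
[-0.011  0.     0.   ] [633. 281.] [180. 115.]
[-0.011  0.    -0.02 ] [634. 255.] [181. 146.]
bar 0.055 [556. 185.] [177. -92.]
bar 0.02 [595. 225.] [177.  37.]
bar 0 [619. 248.] [177. 104.]
bar -0.02 [643. 273.] [177. 166.]
bar -0.055 [686. 316.] [177. 267.]
```

The fingers shut without gripping anything. In both views their tips end about 30 mm short of the reported TCP: wrist row 100 where 48 was expected, side row 240 where 268–281 was expected. The pads closed above the bar. I'll reopen, go down in small steps while watching the force, and close again.

```bash
python3 -m inch '0 0 0 0 0 0;0 0 0 0 0 0;0 0 0 0 0 0;0 0 0 0 0 0' 0.15|grep -E "tcp|cont|open"; for i in 1 2; do python3 -m inch '0 0 4 0 0 0;0 0 8 0 0 0;0 0 10 0 0 0;0 0 10 0 0 0'|grep -E "tcp|cont|open"; done; python3 -m inch '0 0 3 0 0 0;0 0 5 0 0 0;0 0 5 0 0 0' |grep -E "tcp|cont|open"
python3 - <<'E'
from h import *
w=read_camera("wrist")[200:420,180:400];b=read_camera("side")[155:235,255:335]
cv2.imwrite("pics/m3.png",np.hstack([cv2.resize(w,(400,400),interpolation=3),cv2.resize(b,(400,400),interpolation=3)])[:,:,::-1])
E
```

```text
tcp_pos: [0.6085, 0.0363, 0.0145]
contact_force: [0.5, 0.1, -0.8]
opening: 0.426
tcp_pos: [0.608, 0.0362, 0.0036]
contact_force: [-0.7, 0.2, 0.1]
opening: 0.424
tcp_pos: [0.6081, 0.0362, -0.0062]
contact_force: [-0.6, -0.1, -0.1]
opening: 0.42
tcp_pos: [0.6083, 0.0362, -0.0109]
contact_force: [-0.4, -0.3, 0.8]
opening: 0.426
```

View pics/m3.png

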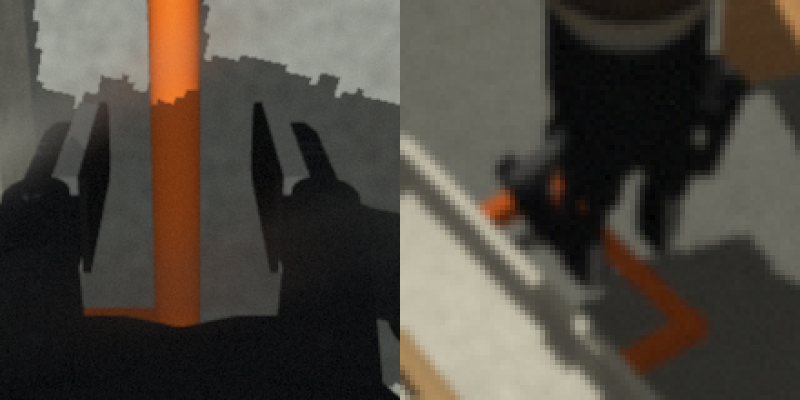

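The fingers now straddle the bar (wrist crop column 175, fingers at 100 and 260) with no contact even though the reported z is −11 mm, which confirms the offset of about 35 mm. I'll go 14 mm deeper and close.

```bash
python3 -m inch '0 0 5 0 0 0;0 0 10 0 0 0;0 0 14 0 0 0;0 0 14 0 0 0'|grep -E "tcp|cont|open";  python3 -m inch '0 0 0 0 0 0;0 0 0 0 0 0;0 0 0 0 0 0;0 0 0 0 0 0;0 0 0 0 0 0' 1|grep -E "tcp|cont|open|grip"
```

```text
tcp_pos: [0.6078, 0.0361, -0.0257]
contact_force: [-0.7, 0.5, 0.5]
opening: 0.426
tcp_pos: [0.6084, 0.0363, -0.0245]
contact_force: [-1.4, -0.4, -0.4]
opening: 0.12
grip_force: 58.4
```

Bar gripped (opening 0.12, 58 N). I raise by pivoting about the fence edge. In tool axes that is y = 182cosδ+25sinδ−182, z = −(182sinδ+25−25cosδ), rotation −δ about x.

```bash
for i in 1 2; do python3 -m inch '0 0.6 -4.8 -1.5 0 0;0 1.1 -9.6 -3 0 0;0 1.4 -14.4 -4.5 0 0;0 1.6 -19.2 -6 0 0;0 1.7 -24 -7.5 0 0'|grep -E "tcp|cont|open|grip"; done
```

```text
tcp_pos: [0.6102, 0.0367, -0.0004]
contact_force: [0.8, -0.1, -3.5]
opening: 0.119
grip_force: 58.6
tcp_pos: [0.6087, 0.0363, 0.0237]
contact_force: [0.3, -0.2, -2.8]
opening: 0.114
grip_force: 58.6
```

```bash
python3 -m inch '0 0.6 -4.8 -1.5 0 0;0 1.1 -9.6 -3 0 0;0 1.4 -14.4 -4.5 0 0;0 1.6 -19.2 -6 0 0;0 1.7 -24 -7.5 0 0'|grep -E "tcp|cont|rot"; python3 -m inch '0 0.6 -4.8 -1.5 0 0;0 1.1 -9.6 -3 0 0;0 1.4 -14.4 -4.5 0 0;0 1.6 -19.2 -6 0 0;0 1.6 -19.2 -6 0 0'|grep -E "tcp|cont|rot"; for i in 1 2; do python3 -m inch '0 0 0 0 0 0;0 0 0 0 0 0;0 0 0 0 0 0;0 0 0 0 0 0;0 0 0 0 0 0'|grep -E "tcp|cont|rot"; done
python3 - <<'E'
from h import *
a=read_camera("scene")[150:270,220:350];b=read_camera("side")[150:300,200:340];
cv2.imwrite("pics/r1.png",np.hstack([cv2.resize(a,(400,370),interpolation=3),cv2.resize(b,(400,370),interpolation=3)])[:,:,::-1])
E
```

```text
tcp_pos: [0.6041, 0.035, 0.0473]
eef_rot: [[-0.237, 0.897, 0.373], [0.971, 0.219, 0.091], [-0.0, 0.384, -0.924]]
contact_force: [-0.1, -1.0, -2.6]
tcp_pos: [0.5973, 0.0328, 0.0654]
eef_rot: [[-0.237, 0.854, 0.463], [0.971, 0.21, 0.111], [-0.002, 0.476, -0.879]]
contact_force: [-1.9, -1.7, -2.7]
tcp_pos: [0.5986, 0.034, 0.0651]
eef_rot: [[-0.237, 0.854, 0.463], [0.971, 0.208, 0.113], [0.0, 0.477, -0.879]]
contact_force: [-1.6, 0.3, -4.1]
tcp_pos: [0.5986, 0.0339, 0.0655]
eef_rot: [[-0.237, 0.854, 0.463], [0.971, 0.209, 0.113], [0.0, 0.477, -0.879]]
contact_force: [-1.9, -0.8, -3.2]
```

View pics/r1.png

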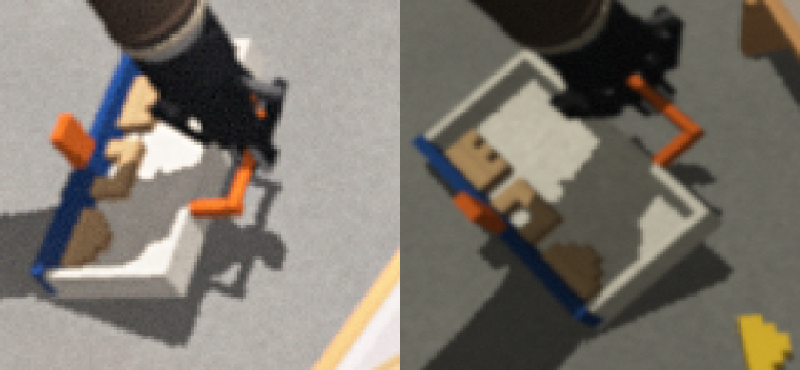

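All three pieces look to be down at the fence. I check this numerically by casting the wood pixels onto the tilted piece-top plane, in tray coordinates.

```bash
cat >> h.py <<'E'
def pieces(n,im,Rt,ot,ztop=.021):
    h=cv2.cvtColor(im,cv2.COLOR_RGB2HSV);m=cv2.inRange(h,(8,60,25),(22,175,255))
    pts=[];v,u=np.nonzero(m)
    for a,b in zip(u,v):
        o,d=ray(n,(a,b)) ;o=Rt.T@(o-ot);d=Rt.T@d;P=o+d*(ztop-o[2])/d[2]
        pts.append(P[:2]*1000)
    pts=np.array(pts);k=(pts[:,0]>-62)&(pts[:,0]<60)&(abs(pts[:,1])<124)
    mm=np.zeros_like(m);mm[v[k],u[k]]=255
    c,l=cv2.connectedComponents(mm);q=pts[k];lab=l[v[k],u[k]]
    for i in range(1,c):
        g=q[lab==i]
        if len(g)<30: continue
        r=cv2.minAreaRect(g.astype(np.float32));print(n,len(g),"x",np.percentile(g[:,0],[1,50,99]).round(1),"y",np.percentile(g[:,1],[1,50,99]).round(1),"rect",np.round(r[1],1),round(r[2],1))
        for y in np.arange(np.ceil(g[:,1].min()/8)*8,g[:,1].max(),8):
            s=g[abs(g[:,1]-y)<3,0];print("   y",y,s.min().round(1),s.max().round(1)) if len(s)>2 else 0
E
python3 - <<'E'
from h import *
th=np.radians(28.5);a=np.radians(14.5)
X=np.array([np.cos(a),np.sin(a),0]);Y=np.array([-np.sin(a),np.cos(a),0]);Z=np.array([0,0,1.])
e=np.array([.608,.0363,0])-.182*X   # pivot
xr=X*np.cos(th)+Z*np.sin(th);zr=Z*np.cos(th)-X*np.sin(th);Rt=np.c_[xr,Y,zr];ot=e+.07*xr
for n in("side","scene"):pieces(n,read_camera(n),Rt,ot)
E
```

```text
Traceback (most recent call last):
  File "h.py", line 33, in pieces
    o,d=ray(n,(a,b)) ;o=Rt.T@(o-ot);d=Rt.T@d;P=o+d*(ztop-o[2])/d[2]
        ~~~^^^^^^^^^
  File "h.py", line 4, in ray
    c=camera_params(n)
ValueError: time passes only in moves, steps and waits
```

```bash
python3 - <<'E'
s=open('h.py').read()
s=s.replace("def ray(n,px):\n    c=camera_params(n)","from functools import lru_cache\ncp=lru_cache(camera_params)\nst=lru_cache(lambda:state())\ndef ray(n,px):\n    c=cp(n)").replace("        s=state(); T=","        s=st(); T=")
open('h.py','w').write(s)
E
python3 - <<'E'
from h import *
th=np.radians(28.5);a=np.radians(14.5)
X=np.array([np.cos(a),np.sin(a),0]);Y=np.array([-np.sin(a),np.cos(a),0]);Z=np.array([0,0,1.])
e=np.array([.608,.0363,0])-.182*X
xr=X*np.cos(th)+Z*np.sin(th);zr=Z*np.cos(th)-X*np.sin(th);Rt=np.c_[xr,Y,zr];ot=e+.07*xr
for n in("side","scene"):pieces(n,read_camera(n),Rt,ot)
print(state()["t"])
E
```

```text
side 346 x [-58.4 -40.1 -22.1] y [ 41.7  76.2 113.3] rect [37.4 73. ] 0.8
   y 48.0 -55.8 -22.8
   y 56.0 -58.0 -21.4
   y 64.0 -58.7 -21.9
   y 72.0 -59.0 -22.4
   y 80.0 -58.1 -22.9
   y 88.0 -58.7 -23.1
   y 96.0 -57.4 -21.9
   y 104.0 -58.1 -22.4
   y 112.0 -54.8 -22.7
side 329 x [-58.8 -38.  -22.2] y [-35.8  -1.9  31.1] rect [37.8 71.3] 0.8
   y -32.0 -56.4 -21.7
   y -24.0 -57.0 -21.9
   y -16.0 -57.6 -22.4
   y -8.0 -39.6 -22.8
   y 0.0 -38.6 -23.3
   y 8.0 -54.6 -22.2
   y 16.0 -60.1 -22.7
   y 24.0 -59.2 -23.2
   y 32.0 -59.6 -25.2
side 333 x [-58.7 -44.2 -23.3] y [-112.6  -81.5  -47.4] rect [69.  36.7] 89.1
   y -112.0 -56.7 -40.8
   y -104.0 -59.0 -30.2
   y -96.0 -57.8 -24.3
   y -88.0 -58.7 -23.0
   y -80.0 -59.0 -23.5
   y -72.0 -58.2 -22.4
   y -64.0 -58.8 -27.7
   y -56.0 -57.9 -31.4
   y -48.0 -56.7 -40.3
scene 183 x [-57.  -38.4 -11.6] y [ 41.8  71.1 112.1] rect [43.1 78.6] 19.9
   y 48.0 -50.3 -11.7
   y 56.0 -57.0 -10.9
   y 64.0 -56.3 -20.9
   y 72.0 -55.5 -20.1
   y 80.0 -56.3 -20.7
   y 88.0 -55.5 -22.1
   y 96.0 -57.1 -28.6
   y 104.0 -56.3 -39.0
   y 112.0 -55.6 -42.0
scene 211 x [-55.4 -30.8 -11.5] y [-36.1  -4.3  33.1] rect [44.8 71.9] 2.6
   y -32.0 -51.1 -10.1
   y -24.0 -54.0 -11.4
   y -16.0 -53.3 -12.0
   y -8.0 -36.0 -12.5
   y 0.0 -35.2 -11.7
   y 8.0 -45.3 -13.1
   y 16.0 -51.8 -13.6
   y 24.0 -56.2 -16.4
   y 32.0 -57.7 -22.7
scene 208 x [-56.8 -37.7 -11.8] y [-109.   -80.5  -48.4] rect [46.3 61.3] 0.1
   y -104.0 -56.7 -18.8
   y -96.0 -56.0 -12.5
   y -88.0 -56.8 -10.4
   y -80.0 -56.1 -10.9
   y -72.0 -55.4 -13.6
   y -64.0 -56.1 -19.6
   y -56.0 -55.4 -27.2
   y -48.0 -54.7 -36.9
9.1667
```

The cut-outs lie square, x from −58 to −23, as required against the fence. Now I lower in reverse.

```bash
for i in 1 2 3; do python3 -m inch '0 -0.7 4.8 1.5 0 0;0 -1.6 9.5 3 0 0;0 -2.5 14.2 4.5 0 0;0 -3.6 18.9 6 0 0;0 -4.8 23.5 7.5 0 0'|grep -E "tcp|cont"; done; python3 -m inch '0 -0.5 3.2 1 0 0;0 -1 6.3 2 0 0;0 -1.6 9.5 3 0 0;0 -1.6 9.5 3 0 0'|grep -E "tcp|cont";python3 -m inch '0 -0.4 2.4 0.75 0 0;0 -0.7 4.8 1.5 0 0;0 -1 6.3 2 0 0;0 -1.3 7.9 2.5 0 0;0 -1.3 7.9 2.5 0 0'|grep -E "tcp|cont|rot"
```

```text
tcp_pos: [0.6059, 0.0355, 0.0426]
contact_force: [-0.8, -0.3, -3.8]
tcp_pos: [0.6098, 0.0364, 0.0189]
contact_force: [-1.3, -0.2, -2.7]
tcp_pos: [0.6107, 0.0367, -0.0051]
contact_force: [-1.0, -1.2, -2.7]
tcp_pos: [0.6103, 0.0367, -0.015]
contact_force: [1.8, 0.7, -1.9]
tcp_pos: [0.609, 0.0365, -0.0228]
eef_rot: [[-0.237, 0.971, 0.008], [0.971, 0.237, 0.002], [0.0, 0.009, -1.0]]
contact_force: [2.6, 0.2, -2.2]
```

```bash
python3 -m inch '0 -0.1 0.8 0.25 0 0;0 -0.3 1.6 0.5 0 0;0 -0.3 1.6 0.5 0 0'|grep -E "tcp|cont|rot";python3 -m inch '0 0 0.5 0 0 0;0 0 0.5 0 0 0'|grep -E "tcp|cont|rot"
```

```text
tcp_pos: [0.6084, 0.0363, -0.0243]
eef_rot: [[-0.237, 0.971, -0.0], [0.971, 0.237, -0.0], [0.0, -0.0, -1.0]]
contact_force: [1.8, 1.1, -2.5]
tcp_pos: [0.6085, 0.0363, -0.0245]
eef_rot: [[-0.237, 0.971, 0.0], [0.971, 0.237, -0.0], [-0.0, 0.0, -1.0]]
contact_force: [1.0, 0.7, 0.3]
```

The tray lies flat. Now I release, rise and go over the tab with a quarter turn.

```bash
python3 -m inch '0 0 0 0 0 0;0 0 0 0 0 0;0 0 0 0 0 0;0 0 0 0 0 0' 0.15|grep -E "tcp|cont|open"; python3 -m inch '0 0 -15 0 0 0;0 0 -50 0 0 0;0 0 -90 0 0 0;0 0 -130 0 0 0;0 0 -170 0 0 0'|grep -E "tcp|cont|open"; python3 -m inch '0 -176 0 0 0 35;0 -176 0 0 0 35;0 -176 0 0 0 35;0 -176 0 0 0 35;0 -176 0 0 0 35' -0.3|grep -E "tcp|cont|open"; for i in 1 2; do python3 -m inch '0 0 0 0 0 27.5;0 0 0 0 0 27.5;0 0 0 0 0 27.5;0 0 0 0 0 27.5'|grep -E "tcp|cont|open|rot"; done
python3 - <<'E'
from h import *
np.set_printoptions(precision=4,suppress=True)
s=st();print(s["q"],s["tcp_pos"],s["t"])
im=read_camera("wrist");cv2.imwrite("pics/w2.png",im[:,:,::-1])
for c,z in(("orange",.082),("blue",.04)):
    for a,p,m in comps(im,c,60):
        r=cv2.boxPoints(cv2.minAreaRect(np.argwhere(m)[:,::-1].astype(np.float32)));print(c,a,p.round(1),r.round(1).tolist(),[plane("wrist",q,z)[:2].round(4) for q in r])
rel([.4381,-.0077,.009],down(-75.5))
E
```

```text
tcp_pos: [0.6081, 0.0361, -0.0249]
contact_force: [-0.6, 0.2, 0.3]
opening: 0.423
tcp_pos: [0.6078, 0.0366, 0.1481]
contact_force: [1.0, -0.6, -0.6]
opening: 0.423
tcp_pos: [0.4307, -0.0072, 0.1452]
contact_force: [-0.2, -0.4, -0.4]
opening: 0.653
tcp_pos: [0.4373, -0.0054, 0.1464]
eef_rot: [[0.756, 0.654, 0.001], [0.654, -0.756, -0.001], [0.001, 0.001, -1.0]]
contact_force: [-0.3, -0.7, 0.1]
opening: 0.651
tcp_pos: [0.4373, -0.0051, 0.1462]
eef_rot: [[0.973, 0.232, 0.001], [0.232, -0.973, -0.0], [0.001, 0.0, -1.0]]
contact_force: [0.4, 0.1, 0.5]
opening: 0.654
[ 0.4514  0.2054 -0.6163  2.0601  0.1495  0.9177 -1.583 ] [ 0.4373 -0.0051  0.1462] 13.4167
orange 304 [200.4  11.1] [[194.0, 0.0], [207.0, 0.0], [207.0, 22.0], [194.0, 22.0]] [array([0.5583, 0.0776]), array([0.5601, 0.0698]), array([0.5481, 0.0677]), array([0.5462, 0.0757])]
orange 295 [357.5  10.5] [[351.0, 0.0], [364.0, 0.0], [364.0, 22.0], [351.0, 22.0]] [array([ 0.5808, -0.017 ]), array([ 0.5827, -0.0249]), array([ 0.571 , -0.0286]), array([ 0.5691, -0.0206])]
orange 323 [273.8 210.7] [[261.0, 204.0], [292.0, 204.0], [292.0, 217.0], [261.0, 217.0]] [array([0.4394, 0.0087]), array([ 0.4446, -0.0134]), array([ 0.4349, -0.0158]), array([0.4296, 0.0065])]
blue 4783 [278.1 193.2] [[126.9000015258789, 182.39999389648438], [432.0, 181.10000610351562], [432.1000061035156, 201.89999389648438], [127.0, 203.3000030517578]] [array([0.4193, 0.1224]), array([ 0.4801, -0.1281]), array([ 0.4629, -0.1347]), array([0.401 , 0.1204])]
rel [  0.    2.6 137.2] [ 0.  -0.  -1.5]
```

View pics/w2.png

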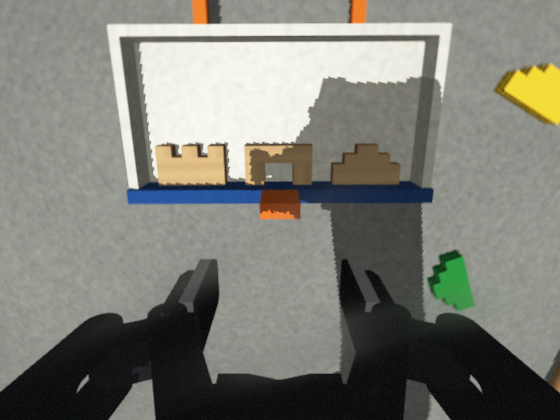

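The wrist view shows all three cut-outs in one straight row on the fence (base at row 185), with the tab centred at (280,204) and parallel to the tool. I descend and grip the tab.

```bash
python3 -m inch '0 1 40 0 0 0;0 1 80 0 0 0;0 1 110 0 0 0;0 1 125 0 0 0;0 1 125 0 0 0'|grep -E "tcp|cont|open";python3 -m inch '0 0 4 0 0 0;0 0 9 0 0 0;0 0 9 0 0 0'|grep -E "tcp|cont|open"; python3 -m inch '0 0 0 0 0 0;0 0 0 0 0 0;0 0 0 0 0 0;0 0 0 0 0 0;0 0 0 0 0 0' 1|grep -E "tcp|cont|open|grip|rot"
python3 - <<'E'
from h import *
np.set_printoptions(precision=4,suppress=True)
for n in("scene","side"):
    im=read_camera(n);h=cv2.cvtColor(im,cv2.COLOR_RGB2HSV)
    cv2.imwrite(f"pics/{n}5.png",im[:,:,::-1])
# rack lip refine: edges of lip by colour
    m=cv2.inRange(h,(10,110,150) if n=="scene" else (10,90,90),(20,190,255))
    k,l,sx,c=cv2.connectedComponentsWithStats(m)
    for i in range(1,k):
        if sx[i][4]>150:print(n,sx[i],cv2.boxPoints(cv2.minAreaRect(np.argwhere(l==i)[:,::-1].astype(np.float32))).round(1).tolist())
    hom=np.array([[.69,.0126,0]])
print(state()["t"])
E
```

```text
tcp_pos: [0.4353, -0.0062, 0.018]
contact_force: [-0.1, 0.1, -0.3]
opening: 0.652
tcp_pos: [0.4383, -0.0065, 0.0119]
contact_force: [-0.1, -0.1, 0.5]
opening: 0.652
tcp_pos: [0.4383, -0.0065, 0.0122]
eef_rot: [[0.971, 0.237, 0.002], [0.237, -0.971, -0.0], [0.001, 0.001, -1.0]]
contact_force: [-1.7, -1.0, 6.3]
opening: 0.339
grip_force: 58.8
scene [106 269  92  58 917] [[105.4000015258789, 273.79998779296875], [126.19999694824219, 245.89999389648438], [198.6999969482422, 300.0], [177.89999389648438, 327.8999938964844]]
scene [516 295  44 125 719] [[512.7000122070312, 417.5], [554.5, 293.5], [572.2999877929688, 299.5], [530.5, 423.6000061035156]]
scene [541 356  19  63 273] [[538.0, 415.6000061035156], [555.7000122070312, 355.8999938964844], [566.0, 359.0], [548.2999877929688, 418.70001220703125]]
side [  296     0   264   324 46427] [[296.0, 0.0], [559.0, 0.0], [559.0, 323.0], [296.0, 323.0]]
side [  50   61   77   59 2445] [[46.79999923706055, 74.0999984741211], [114.5, 56.900001525878906], [126.30000305175781, 103.19999694824219], [58.599998474121094, 120.4000015258789]]
side [215  60  39  30 458] [[213.10000610351562, 69.19999694824219], [225.39999389648438, 48.29999923706055], [261.0, 69.30000305175781], [248.8000030517578, 90.19999694824219]]
side [320 143  61  94 740] [[316.79998779296875, 147.8000030517578], [328.0, 141.1999969482422], [381.20001220703125, 230.6999969482422], [370.0, 237.39999389648438]]
side [380 198  22  20 399] [[380.0, 198.0], [401.0, 198.0], [401.0, 217.0], [380.0, 217.0]]
side [ 202  341  186   79 3620] [[198.1999969482422, 349.5], [385.0, 339.29998779296875], [388.8999938964844, 410.5], [202.10000610351562, 420.70001220703125]]
side [539 403  21  17 298] [[539.0, 403.0], [559.0, 403.0], [559.0, 419.0], [539.0, 419.0]]
14.65
```

The tab is held. I refine the rack's yaw and position from the lip in the saved w1.png and the corners in the scene and side views, all cast to z = 90 mm.

Run:
```python
from h import *
import h
np.set_printoptions(precision=4,suppress=True)
h.st=lambda:{"eef_rot":down(14.55),"tcp_pos":np.array([.60824,.0361,.198])}
im=cv2.imread("pics/w1.png")[:,:,::-1].copy();hs=cv2.cvtColor(im,cv2.COLOR_RGB2HSV)
print(hs[150,425:480:3].tolist())
L=[];Rr=[]
for r in range(105,250,5):
    row=hs[r,360:500].astype(int);k=np.nonzero((row[:,1]>105)&(row[:,2]>140)&(row[:,0]>8)&(row[:,0]<25))[0]
    if len(k)<4:continue
    L.append(plane("wrist",(360+k[0]-.5,r),.09));Rr.append(plane("wrist",(360+k[-1]+.5,r),.09))
for A in(L,Rr):
    A=np.array(A);f=np.polyfit(A[:,1],A[:,0],1);res=A[:,0]-np.polyval(f,A[:,1]);ok=abs(res)<.003;f=np.polyfit(A[ok,1],A[ok,0],1)
    print(len(A),ok.sum(),"yaw",-np.degrees(np.arctan(f[0])),"x at y=0",f[1])
P={"rbL":((728,188),(578,28)),"rbR":((487,528),(775,325)),"rfL":((600,130),(455,52)),"rfR":((360,460),(640,362))}
for k,(a,b) in P.items():
    print(k,plane("scene",(a[0]/4+229.6,a[1]/3.75+159.6),.09)[:2],plane("side",(b[0]/3.6+199.6,b[1]/3.6+129.6),.09)[:2])
# lip front edges in side/scene: fit by colour
for n,c0,c1,r0,r1 in(("side",318,385,140,235),("scene",310,385,190,282)):
    im=cv2.imread(f"pics/{n}0.png")[:,:,::-1].copy();hs=cv2.cvtColor(im,cv2.COLOR_RGB2HSV);A=[];B=[]
    for r in range(r0+12,r1-12,3):
        row=hs[r,c0:c1].astype(int);k=np.nonzero((row[:,1]>100)&(row[:,0]>8)&(row[:,0]<25)&(row[:,2]>(90 if n=="side" else 160)))[0]
        if len(k)<3:continue
        j=k[-1] if n=="side" else k[0]
        A.append(plane(n,(c0+k[-1]+.5,r),.09));B.append(plane(n,(c0+k[0]-.5,r),.09))
    for D in(B,A):
        D=np.array(D);f=np.polyfit(D[:,1],D[:,0],1);print(n,len(D),"yaw",-np.degrees(np.arctan(f[0])),"x0",f[1],"res",np.std(D[:,0]-np.polyval(f,D[:,1])))
```

```text
[[60, 14, 75], [45, 22, 71], [39, 26, 68], [15, 45, 79], [16, 135, 108], [17, 131, 101], [18, 125, 231], [19, 113, 242], [19, 121, 238], [18, 119, 238], [18, 118, 236], [18, 123, 233], [16, 74, 224], [20, 11, 207], [19, 10, 209], [15, 10, 208], [19, 10, 208], [19, 10, 210], [17, 11, 210]]
29 29 yaw -3.4687668364054995 x at y=0 0.722006206427168
29 29 yaw -3.511532548421596 x at y=0 0.7369711577972315
rbL [0.8357 0.1616] [0.8355 0.151 ]
rbR [ 0.8143 -0.1528] [ 0.8104 -0.1544]
rfL [0.741  0.1636] [0.7381 0.1608]
rfR [ 0.7268 -0.1504] [ 0.7172 -0.149 ]
side 24 yaw -3.773846578871499 x0 0.7191145532793987 res 0.0006592758953274421
side 24 yaw 3.3334156271369517 x0 0.7432882773977273 res 0.01352366056131519
scene 23 yaw 39.04020744148978 x0 0.6480380505690694 res 0.03579646004657334
scene 23 yaw -0.04836281644962014 x0 0.739049190459856 res 0.011143440645971418
```

Run:
```python
from h import *
for p in((245,290),(256,273),(268,275),(266,290),(190,250),(208,250)):print(p,plane("scene",p,.012)[:2].round(3))
a=np.radians(13.7)
for name,o,a in(("now",np.array([.4383,-.0065]),13.7),("mid",np.array([.4383,-.0065])+.117*np.array([.971,.237]),13.7),("pre",np.array([.5525,.018]),-3.6)):
    a=np.radians(a);R=np.array([[np.cos(a),-np.sin(a)],[np.sin(a),np.cos(a)]])
    print(name,[(o+R@np.array(q)).round(3).tolist() for q in((-.006,-.131),(.134,-.131),(.134,.131),(-.006,.131))])
```

```text
(245, 290) [ 0.559 -0.235]
(256, 273) [ 0.557 -0.179]
(268, 275) [ 0.587 -0.168]
(266, 290) [ 0.605 -0.207]
(190, 250) [ 0.366 -0.214]
(208, 250) [ 0.407 -0.189]
now [[0.463, -0.135], [0.6, -0.102], [0.537, 0.153], [0.401, 0.119]]
mid [[0.577, -0.107], [0.713, -0.074], [0.651, 0.18], [0.515, 0.147]]
pre [[0.538, -0.112], [0.678, -0.121], [0.694, 0.14], [0.555, 0.149]]
```

```bash
python3 -m inch '3 0 0 0 0 0;8 0 0 0 0 0;15 0 0 0 0 0;23 0 0 0 0 0;32 0 0 0 0 0'|grep -E "tcp|cont|grip_"; python3 -m inch '9 0 0 0 0 0;18 0 0 0 0 0;27 0 0 0 0 0;36 0 0 0 0 0;45 0 0 0 0 0'|grep -E "tcp|cont|grip_"; python3 -m inch '9 1 0 0 0 0.8;18 2 0 0 0 2;27 3 0 0 0 3.2;34 3 0 0 0 4.6;40 3 0 0 0 6'|grep -E "tcp|cont|grip_|rot"
python3 -m inch '0 0 0 0 0 1.3;0 0 0 0 0 2.6;0 0 0 0 0 3.9;0 0 0 0 0 5.2;0 0 0 0 0 6.3'|grep -E "tcp|cont|grip_"
python3 -m inch '0 0 0 0 0 1.3;0 0 0 0 0 2.6;0 0 0 0 0 3.9;0 0 0 0 0 4.7;0 0 0 0 0 5'|grep -E "tcp|cont|grip_|rot"
python3 - <<'E'
from h import *
np.set_printoptions(precision=4,suppress=True)
s=st();print(s["tcp_pos"],s["t"])
print(np.degrees(np.arctan2(s["eef_rot"][1,0],s["eef_rot"][0,0])))
ax=np.radians(-3.6);X=np.array([np.cos(ax),np.sin(ax),0]);Y=np.array([-np.sin(ax),np.cos(ax),0])
ot=np.array([s["tcp_pos"][0],s["tcp_pos"][1],0])+.064*X
pieces("side",read_camera("side"),np.c_[X,Y,[0,0,1]],ot)
rel([.6244,.0134,.0122],down(-93.6))
im=read_camera("wrist");cv2.imwrite("pics/w3.png",im[:,:,::-1])
for a,p,m in comps(im,"blue",60):print(p,cv2.boxPoints(cv2.minAreaRect(np.argwhere(m)[:,::-1].astype(np.float32))).round(1).tolist())
E
```

```text
tcp_pos: [0.4672, 0.0002, 0.0122]
contact_force: [-8.2, -2.0, 13.9]
grip_force: 60.0
tcp_pos: [0.5115, 0.0111, 0.0122]
contact_force: [-7.5, -1.5, 12.9]
grip_force: 59.7
tcp_pos: [0.5516, 0.0185, 0.0122]
eef_rot: [[0.991, 0.134, -0.001], [0.134, -0.991, -0.001], [-0.001, 0.0, -1.0]]
contact_force: [-6.0, -0.5, 9.6]
grip_force: 59.4
tcp_pos: [0.5528, 0.019, 0.0122]
contact_force: [0.8, 1.1, 5.8]
grip_force: 60.3
tcp_pos: [0.5529, 0.019, 0.0122]
eef_rot: [[0.998, -0.062, 0.002], [-0.062, -0.998, 0.001], [0.002, -0.001, -1.0]]
contact_force: [0.5, 1.7, 5.0]
grip_force: 60.3
[0.5529 0.019  0.0122] 16.7333
-3.577330749072577
side 185 x [-53.  -36.6 -24.2] y [-40.7 -16.5  20.7] rect [29.9 63.8] 1.7
   y -40.0 -53.3 -30.4
   y -32.0 -53.6 -24.9
   y -24.0 -53.0 -25.1
   y -16.0 -52.0 -24.2
   y -8.0 -44.2 -24.4
   y 0.0 -43.4 -24.7
   y 8.0 -45.0 -27.3
   y 16.0 -44.0 -25.1
side 216 x [-53.  -41.7 -23.8] y [-113.2  -82.6  -50.4] rect [29.9 66.6] 0.5
   y -112.0 -50.9 -37.9
   y -104.0 -52.5 -32.7
   y -96.0 -52.8 -27.4
   y -88.0 -53.1 -24.3
   y -80.0 -52.4 -24.5
   y -72.0 -52.8 -23.7
   y -64.0 -53.1 -31.8
   y -56.0 -52.4 -39.9
rel [71.8  1.1  0.2] [-0.  -0.1  0. ]
[428.932  258.5642] [[273.79998779296875, 232.60000610351562], [553.7999877929688, 230.5], [554.2000122070312, 277.29998779296875], [274.20001220703125, 279.3999938964844]]
[108.4097 262.0206] [[4.800000190734863, 235.60000610351562], [218.0, 233.5], [218.39999389648438, 280.3999938964844], [5.199999809265137, 282.5]]
```

Row intact (far edges at x≈−24) and the tray is aligned with the rack to about 0.4°. I push it in, the last part slowly.

```bash
python3 -m inch '3 0 0 0 0 0.1;8 0.3 0 0 0 0.2;15 0.5 0 0 0 0.3;23 0.8 0 0 0 0.3;31 1 0 0 0 0.3'|grep -E "tcp|cont|grip_"; python3 -m inch '8 0 0 0 0 0;15 0 0 0 0 0;21 0 0 0 0 0;25 0 0 0 0 0;28 0 0 0 0 0'|grep -E "tcp|cont|grip_"; python3 -m inch '2 0 0 0 0 0;4 0 0 0 0 0;5 0 0 0 0 0;6 0 0 0 0 0'|grep -E "tcp|cont|grip_|rot"
```

```text
tcp_pos: [0.5816, 0.0156, 0.0123]
contact_force: [-7.9, 0.6, 12.0]
grip_force: 61.3
tcp_pos: [0.6098, 0.0136, 0.0123]
contact_force: [-8.8, 0.8, 13.4]
grip_force: 61.2
tcp_pos: [0.6154, 0.0132, 0.0123]
eef_rot: [[0.998, -0.068, -0.002], [-0.068, -0.998, -0.0], [-0.002, 0.0, -1.0]]
contact_force: [-9.0, 1.2, 12.2]
grip_force: 61.2
```

```bash
for i in 1 2; do python3 -m inch '1 0 0 0 0 0;2 0 0 0 0 0;3 0 0 0 0 0;3 0 0 0 0 0'|grep -E "tcp|cont|grip_"; done
```

```text
tcp_pos: [0.6186, 0.013, 0.0123]
contact_force: [-5.8, 1.9, 11.8]
grip_force: 61.1
tcp_pos: [0.6216, 0.0127, 0.0123]
contact_force: [-8.1, 0.1, 10.9]
grip_force: 61.1
```

```bash
for i in 1 2 3; do python3 -m inch '0.7 0 0 0 0 0;1.4 0 0 0 0 0;2 0 0 0 0 0;2 0 0 0 0 0'|grep -E "tcp|cont"; done
python3 - <<'E'
from rig import *
print(state()["torque"],state()["t"])
E
```

```text
tcp_pos: [0.6235, 0.0127, 0.0123]
contact_force: [-8.0, 1.1, 10.9]
tcp_pos: [0.6255, 0.0125, 0.0123]
contact_force: [-7.9, 0.2, 10.5]
tcp_pos: [0.6256, 0.0125, 0.0122]
contact_force: [-14.1, 0.0, 16.7]
[ 0.33140263  2.46550317 -0.01584261] 19.6667
```

Contact at x≈0.6256. One more small push to check squareness from the moment.

```bash
python3 -m inch '1 0 0 0 0 0;1.5 0 0 0 0 0;1.5 0 0 0 0 0;1.5 0 0 0 0 0'|grep -E "tcp|cont|rot"
python3 - <<'E'
from h import *
np.set_printoptions(precision=4,suppress=True)
s=st();print(s["torque"],s["t"],np.degrees(np.arctan2(s["eef_rot"][1,0],s["eef_rot"][0,0])))
im=read_camera("wrist");cv2.imwrite("pics/w4.png",im[:,:,::-1])
for a,p,m in comps(im,"blue",60):print(p,cv2.boxPoints(cv2.minAreaRect(np.argwhere(m)[:,::-1].astype(np.float32))).round(1).tolist())
hs=cv2.cvtColor(im,cv2.COLOR_RGB2HSV)
for n,c0,c1 in(("lip",30,530),):
    A=[];B=[]
    for c in range(c0,c1,10):
        k=np.nonzero((hs[:140,c,1]>85)&(hs[:140,c,0]>8)&(hs[:140,c,0]<25)&(hs[:140,c,2]>110))[0]
        if len(k)>4:A.append((c,k[-1]))
    print(A)
X=s["eef_rot"][:,0];Y=-s["eef_rot"][:,1];Z=np.array([0,0,1.])
ot=np.array([*s["tcp_pos"][:2],0])+.064*X
pieces("side",read_camera("side"),np.c_[X,Y,Z],ot);pieces("wrist",im,np.c_[X,Y,Z],ot)
E
```

```text
tcp_pos: [0.6256, 0.0125, 0.0122]
eef_rot: [[0.998, -0.067, -0.008], [-0.067, -0.998, -0.001], [-0.008, 0.002, -1.0]]
contact_force: [-19.0, -0.3, 21.1]
[0.3557 3.5334 0.1685] 20.0 -3.863495225145815
[426.7552 258.1002] [[274.8999938964844, 232.39999389648438], [552.7999877929688, 230.60000610351562], [553.0999755859375, 277.79998779296875], [275.20001220703125, 279.70001220703125]]
[109.2336 261.1334] [[3.799999952316284, 234.5], [218.0, 232.8000030517578], [218.3000030517578, 280.0], [4.199999809265137, 281.6000061035156]]
[(30, np.int64(15)), (40, np.int64(15)), (50, np.int64(15)), (60, np.int64(15)), (70, np.int64(15)), (80, np.int64(15)), (90, np.int64(15)), (100, np.int64(15)), (110, np.int64(15)), (120, np.int64(15)), (130, np.int64(15)), (140, np.int64(15)), (150, np.int64(15)), (160, np.int64(15)), (170, np.int64(15)), (180, np.int64(15)), (190, np.int64(15)), (200, np.int64(15)), (210, np.int64(15)), (220, np.int64(15)), (230, np.int64(15)), (240, np.int64(16)), (250, np.int64(16)), (260, np.int64(16)), (270, np.int64(25)), (280, np.int64(16)), (290, np.int64(15)), (300, np
[... 1983 characters left out ...]
.9  -45. ] rect [37.9 63.8] 0.3
   y -104.0 -57.1 -36.8
   y -96.0 -57.1 -28.4
   y -88.0 -57.1 -22.3
   y -80.0 -57.1 -19.8
   y -72.0 -57.7 -19.8
   y -64.0 -57.7 -20.3
   y -56.0 -57.7 -27.4
   y -48.0 -57.7 -35.7
wrist 6554 x [-57.6 -34.6 -20.7] y [-27.8   1.8  31.1] rect [37.9 60.1] 0.5
   y -24.0 -58.2 -20.8
   y -16.0 -58.2 -20.7
   y -8.0 -43.2 -20.7
   y 0.0 -38.3 -20.7
   y 8.0 -38.3 -20.7
   y 16.0 -58.2 -20.7
   y 24.0 -58.2 -21.2
wrist 8561 x [-58.7 -39.4 -21.7] y [ 46.9  78.4 109.7] rect [64.4 37.5] 90.0
   y 48.0 -58.7 -21.2
   y 56.0 -58.7 -21.2
   y 64.0 -58.7 -22.2
   y 72.0 -58.7 -21.2
   y 80.0 -58.7 -21.2
   y 88.0 -58.7 -21.2
   y 96.0 -58.7 -21.2
   y 104.0 -58.7 -21.7
```

The row is still tight on the fence (base at x≈−57 to −59) and the bar is on the stop. There may be up to 0.4° of residual tray yaw. I relieve the preload, release, and nudge the tab from behind with shut fingers, a free pivot that squares the bar to the stop.

```bash
python3 -m inch '-1 0 0 0 0 0.2;-2.5 0 0 0 0 0.3;-2.5 0 0 0 0 0.3'|grep -E "tcp|cont"; python3 -m inch '0 0 0 0 0 0;0 0 0 0 0 0;0 0 0 0 0 0;0 0 0 0 0 0' -0.3|grep -E "tcp|cont|open"; python3 -m inch '0 0 -20 0 0 0;0 0 -50 0 0 0;0 0 -70 0 0 0;-20 0 -70 0 0 0;-45 0 -70 0 0 0'|grep -E "tcp|cont|open"; python3 -m inch '0 0 0 0 0 0;0 0 0 0 0 0;0 0 20 0 0 0;0 0 45 0 0 0;0 0 60 0 0 0' 1|grep -E "tcp|cont|open"
```

```text
tcp_pos: [0.626, 0.0127, 0.0122]
contact_force: [-7.2, 0.5, 11.4]
tcp_pos: [0.6278, 0.012, 0.0111]
contact_force: [0.0, 0.3, -0.0]
opening: 0.647
tcp_pos: [0.5848, 0.0156, 0.0826]
contact_force: [0.5, -0.4, -0.7]
opening: 0.647
tcp_pos: [0.5833, 0.0152, 0.0194]
contact_force: [-0.7, -0.3, -0.5]
opening: 0.001
```

```bash
python3 -m inch '5 0 4 0 0 0;12 0 4 0 0 0;17 0 4 0 0 0;20 0 4 0 0 0;21 0 4 0 0 0'|grep -E "tcp|cont|open"; for i in 1 2 3; do python3 -m inch '0.6 0 0 0 0 0;1.2 0 0 0 0 0;2 0 0 0 0 0;2 0 0 0 0 0'|grep -E "tcp|cont"; done
```

```text
tcp_pos: [0.6057, 0.0141, 0.0183]
contact_force: [-0.2, -0.2, -0.5]
opening: 0.002
tcp_pos: [0.6059, 0.0139, 0.0175]
contact_force: [-0.1, -0.0, 0.4]
tcp_pos: [0.608, 0.0138, 0.0172]
contact_force: [-0.5, -0.6, 0.1]
tcp_pos: [0.6085, 0.0138, 0.0169]
contact_force: [-5.4, 0.7, 2.8]
```

```bash
for i in 1 2; do python3 -m inch '0.8 0 0 0 0 0;1.6 0 0 0 0 0;2.2 0 0 0 0 0;2.2 0 0 0 0 0;2.2 0 0 0 0 0'|grep -E "tcp|cont"; done
```

```text
tcp_pos: [0.6084, 0.0139, 0.0164]
contact_force: [-11.4, 1.1, 6.0]
tcp_pos: [0.6084, 0.0142, 0.016]
contact_force: [-18.4, 2.3, 7.4]
```

The tray is solid against the stop at 18 N. I back away and check.

```bash
python3 -m inch '-5 0 0 0 0 0;-15 0 0 0 0 0;-30 0 0 0 0 0;-45 0 -10 0 0 0;-45 0 -40 0 0 0'|grep -E "tcp|cont"; for i in 1 2; do python3 -m inch '-10 0 -35 0 0 0;-20 0 -70 0 0 0;-30 0 -110 0 0 0;-30 0 -140 0 0 0;-30 0 -140 0 0 0'|grep -E "tcp|cont"; done
python3 - <<'E'
from h import *
np.set_printoptions(precision=4,suppress=True)
s=st();print(s["tcp_pos"],s["t"])
im=read_camera("wrist");cv2.imwrite("pics/w5.png",im[:,:,::-1])
hs=cv2.cvtColor(im,cv2.COLOR_RGB2HSV)
fe=[];
m=np.zeros(im.shape[:2],bool)
for a,p,k in comps(im,"blue",60):m|=k;print(p.round(1),a)
def yaw(pts,z):
    A=np.array([plane("wrist",p,z) for p in pts]);f=np.polyfit(A[:,1],A[:,0],1);r=A[:,0]-np.polyval(f,A[:,1]);o=abs(r)<.0015;f=np.polyfit(A[o,1],A[o,0],1);return -np.degrees(np.arctan(f[0])).round(2),f[1].round(4),o.sum()
u=[c for c in range(560) if m[:,c].any()]
print("fence top edge",yaw([(c,np.nonzero(m[:,c])[0][0]-.5) for c in u[8:-8]],.04),"low",yaw([(c,np.nonzero(m[:,c])[0][-1]+.5) for c in u[8:-8]],.04))
A=[];r0=int(np.nonzero(m)[0].min())-90
for c in range(u[0]+15,u[-1]-15,4):
    k=np.nonzero((hs[:r0,c,1]>95)&(hs[:r0,c,0]>8)&(hs[:r0,c,0]<25)&(hs[:r0,c,2]>110))[0]
    if len(k)>3:A.append((c,k[-1]+.5))
if A: print("lip",len(A),A[0],A[-1],yaw(A,.08))
ax=np.radians(-3.6);X=np.array([np.cos(ax),np.sin(ax),0]);Y=np.array([-np.sin(ax),np.cos(ax),0])
ot=np.array([.6256,.0125,0])+.064*X
pieces("wrist",im,np.c_[X,Y,[0,0,1]],ot)
E
```

```text
tcp_pos: [0.564, 0.0163, 0.0538]
contact_force: [-0.2, -0.7, -0.5]
tcp_pos: [0.5431, 0.0195, 0.2042]
contact_force: [1.8, -0.6, -0.7]
tcp_pos: [0.5122, 0.0216, 0.3441]
contact_force: [-0.2, 0.1, -0.0]
[0.5122 0.0216 0.3441] 25.0167
[222.9  77.9] 913
[335.2  77.3] 865
fence top edge (np.float64(-4.08), np.float64(0.63), np.int64(155)) low (np.float64(-3.78), np.float64(0.6172), np.int64(159))
lip 27 (200, np.float64(70.5)) (356, np.float64(70.5)) (np.float64(-3.72), np.float64(0.6277), np.int64(17))
wrist 880 x [-56.  -44.2 -24.6] y [-105.8  -76.7  -47.2] rect [60.  32.5] 89.4
   y -104.0 -56.1 -41.0
   y -96.0 -56.1 -32.2
   y -88.0 -56.0 -24.7
   y -80.0 -55.9 -23.4
   y -72.0 -55.8 -24.5
   y -64.0 -55.7 -27.0
   y -56.0 -55.7 -31.8
   y -48.0 -55.6 -41.7
wrist 1047 x [-54.4 -40.2 -23.3] y [ 49.6  79.4 108.8] rect [60.4 31.2] 89.4
   y 56.0 -54.5 -23.3
   y 64.0 -54.4 -23.2
   y 72.0 -54.4 -24.3
   y 80.0 -54.3 -23.0
   y 88.0 -54.2 -24.2
   y 96.0 -54.1 -24.1
   y 104.0 -54.0 -22.8
wrist 898 x [-55.3 -36.  -23.7] y [-28.    1.7  30.4] rect [37.8 59.1] 0.4
   y -24.0 -55.3 -24.1
   y -16.0 -56.5 -24.0
   y -8.0 -51.4 -23.9
   y 0.0 -51.3 -23.8
   y 8.0 -52.4 -23.7
   y 16.0 -61.3 -23.7
   y 24.0 -54.9 -23.6
```

The fence yaw (−3.9°) matches the rack's (about −3.7°), the row sits on the fence, and the robot is clear. I hand in.

```bash
python3 -c "
from rig import *
print(sign_off())"
```

```text
the job is handed in; nothing more can be done
None
```

The job is handed in at about 25 s of the 67 s: by my camera and force checks the tray is fully home under the shelf, the bar square against the back stop and all three cut-outs in one row against the fence; the jar, model and mallet were never approached.

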